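# Press the lid home on a sample tin with the ratchet lid press

## Task

Close the sample tin that stands in the bench lid press: with a fingertip press the release paddle over the lever's grip until the pawl is out of the ratchet, and with the paddle kept pressed push the lever all the way down to its stop, so that the platen seats the lid fully home on the tin. Then come away and let the paddle spring back, leaving the lever down. Only push: do not raise the lever, do not touch the tin or its lid yourself, and leave the other things on the table where they are.

Things in the scene. Friction and masses are not known exactly. Their poses are not given: they have to be found in the camera images.
- lid_press: Bench lid press, fixed: grey C-shaped frame 181 mm high on a base 110 (x) x 170 (y) x 16 mm. Origin: centre of the base's underside, on the table. y points from the column to the open mouth and the lever's grip (to the robot's left, turned up to 0.3 rad), x away from the robot, z up. The lever and the toothed steel ratchet sector (radius 56 mm) are on the side that faces the robot.
- lever_shaft (a point): The lever's turning axis, at the lever's own plane (press frame x -37, y 5, z 150 mm). The axis is level, along the press's x. This point's axes turn with the lever: y along the lever to its grip, z square to it, upward. The lever swings in the press's y-z plane.
- lever (a joint): Lever's angle above level, rad: 0.46 to 0.66 at the start, 0 level, stop at -0.28. With the pawl in, the lever gives at most 0.12 downward, then a tooth locks it; raising it only clicks. With the pawl out it stays where it is left; it takes about 4 N at the paddle to push it down, about 7 N below 0, where the platen meets the lid.
- grip_end (a point): Free end of the lever's round black grip, on its centre line. The grip is 18 mm thick and runs from 130 to 215 mm from the shaft.
- paddle (a point): Centre of the upper face of the release paddle (tail of the pawl): steel plate 24 mm wide (press x), 42 mm along the lever, rounded lip 3 mm high at its outer end. At rest 185 mm from the shaft along the lever, 36 mm above its centre line, parallel to it; fully pressed 189 mm along, 16 mm above, outer end tipped 0.16 rad down. Axes turn with it: y to the outer end, z out of the face.
- pawl (a joint): How far the pawl is pressed, rad: 0 in the ratchet (up to 0.12 if resting on a tooth), clear of the teeth above 0.125, fully pressed 0.16 (paddle 19 mm lower). The paddle takes 1 to 4 N and springs back; let go on the way, the nose drops into the next tooth and locks the lever until pressed again. Its pin is on the lever's centre line, 64 mm from the shaft.
- lid_travel (a joint): How far the lid has gone down on the tin, m: 0 to 0.001 at the start (standing about 5 mm proud), 0.005 when the lever is at its stop and the lid is home. The ram goes down about 20 mm per rad of lever.
- lid: Plain aluminium lid, 58 mm in diameter, 11 mm high, started on the tin's rim under the ram's round platen; it moves only up and down. Origin: centre of its lower edge.
- tin: Open aluminium sample tin, 56 mm in diameter, 30 mm high, fixed between three pins on the press's anvil. Origin: centre of its underside.
- closed_tin: Another sample tin, closed, loose on the table under the lever, 58 mm in diameter, 34 mm high. Origin: centre of its underside. Leave alone.
- lidded_crucible: White porcelain crucible with lid, loose on the table under the end of the lever, 45 mm in diameter, 47 mm high. Origin: centre of its underside. Leave alone.
- open_crucible: White porcelain crucible without lid, loose on the table right of the press, 44 mm in diameter, 36 mm high. Origin: centre of its underside. Leave alone.
- spatula_1: Mixing spatula with wooden grip, loose on the table right of the press, 188 mm long, 12 mm high. Origin: under its middle. Leave alone.

How it is judged:
By the outcome, as a careful person would: the job done as asked, in the order asked, and still so for the second after the job is handed in, with the robot touching nothing.
It also fails if it takes over 43 s, if anything falls off the work surface, if the arm or the gripper's body presses on something with over 40 N, if the wrist force passes 120 N, or if a joint passes its speed limit or range.

## Robot

A 7-joint arm with a two-finger parallel gripper is mounted at the origin on a cart in front of the work surface, level with it; the furniture and walls round the work are solid. World frame = base frame: x ahead of the robot, y to its left, z up, the work surface at z = 0. Lengths are in m, angles in rad, forces in N, time in s.
With the tool pointing down it reaches from about 0.4 to 0.875 m from the base axis. Payload 6.5 kg.
Tool frame: the origin (TCP) lies midway between the tips of the shut fingers; the grasp point (between the pads) lies 19 mm behind it (robot.pinch_z is the distance from the TCP to the grasp point, in m); z points along the fingers, x is the direction in which the jaws open and shut, and the axes are right-handed (so a half turn about z gives the same grasp; the last joint's range is limited). The gripper opens to 88 mm and grips with 3 to 60 N. Pads are 18 mm wide; open, the fingers measure 123 mm over their backs; the gripper's body (75 mm by 187 mm) begins 45 mm behind the grasp point.
Start: joints at [-1.226, 0.536, -0.004, 1.538, 0.003, 1.067, -0.071], TCP at [0.26, 0.596, 0.239] pointing down, gripper open.
Joint ranges: [-2.7, 2.7], [-0.37, 2.16], [-1.27, 1.26], [0.24, 2.4], [-1.31, 4.45], [0.19, 1.91], [-2.76, 2.76]. Speed limits (rad/s): [2.39, 2.39, 3.14, 3.14, 3.14, 3.14, 3.14].

## Interface

Orientations are given as a unit quaternion [w, x, y, z].
In Python, from rig import robot, set_gripper, observe, imaging gives the robot as it stands. The module is installed in compiled form; this text tells all that it offers. Calls block until the motion is done:
- robot.move_ptp(position, orientation): joint-space move of the TCP to a pose.
- robot.move_l(position, frame=None, feed=0.15, contact_N=None): straight line of the TCP; frame=None keeps the orientation; feed is the mean speed in m/s. With contact_N (N) it stops when the force on the tool has changed by that much, and returns True; else False.
- robot.set_joints(angles): joint-space move.
- set_gripper(opening): finger opening in m; the grip force is fixed at half the most; returns when the fingers have stopped.
- robot.pause(seconds).
- robot.solve_ik(position, orientation): joint angles nearest the present ones, or None.
- observe(): the state.
- imaging.get_image(name): name is "scene" or "top" or "wrist"; returns a dict with "image" (400x640x3 uint8, red, green, blue), "K" (3x3 intrinsics, pixels), "camera_from_world" (4x4, takes a point from world to camera coordinates); the wrist camera has in their place "mount" (4x4, takes a point from camera to tool coordinates, whose origin is the TCP and whose axes are the tool frame's). Camera axes: x right, y down, z forward; pixel columns grow to the right and rows downward; lengths in m; the calibration is good to about 2 mm. A picture is of the moment at which its call begins: read the wrist's pose just before it. There is no depth.
A pose or a line that the arm cannot do raises robot.Unreachable and nothing moves.
- robot.sign_off(): hands the job in, once; it reports no verdict.
The state is a dict: "time_s": time; "joints": joint angles; "joint_velocities": joint speeds; "effort": joint torques, N m; "tcp_pos": TCP position; "ee_rot": TCP orientation; "wrist_force": force on the tool from outside, world axes, zero at the start; "torque": the same for the moment, N m; "grip_width": finger opening in m.
Only numpy, scipy, OpenCV 4.12 (cv2) and the standard library are available. Lean on these libraries where they do the work, as an engineer would, in place of code of your own. Each camera call takes 0.05 s, during which the arm holds its last target.

## Working session

There is one attempt and no reset: what is moved stays moved. The work goes in short steps, each a Python script; the robot and the scene stay as the last script left them, time stands still between calls to the robot, and variables do not carry over. Pictures are saved under pics/ and viewed, and the job is handed in when it is done.

```bash
mkdir -p pics; python3 - <<'E'
from rig import robot,set_gripper,observe,imaging
import cv2,json,numpy as np
s=observe();print(s['time_s'],s['tcp_pos'],s['ee_rot'],s['grip_width'],s['wrist_force'])
for n in ['scene','top','wrist']:
    d=imaging.get_image(n); cv2.imwrite(f'pics/{n}0.png',d['image'][:,:,::-1])
    np.savez(f'{n}0.npz',**{k:v for k,v in d.items()})
    print(n,[ (k,np.round(v,4).tolist()) for k,v in d.items() if k!='image'])
E
```

```text
0.0 [0.25936745 0.59535025 0.23783011] [ 5.39401441e-04  8.36448287e-01  5.48045174e-01 -6.78213107e-04] 0.08819161062514691 [-0.00401814 -0.10204985  0.33151063]
scene [('K', [[470.2596, 0.0, 320.2068], [0.0, 470.2596, 196.2659], [0.0, 0.0, 1.0]]), ('camera_from_world', [[-0.9183, 0.3954, 0.0172, 0.395], [0.2843, 0.6891, -0.6665, -0.1576], [-0.2754, -0.6072, -0.7453, 1.5427], [0.0, 0.0, 0.0, 1.0]])]
top [('K', [[520.4403, 0.0, 328.1107], [0.0, 520.4403, 206.7813], [0.0, 0.0, 1.0]]), ('camera_from_world', [[0.0077, -1.0, -0.0033, 0.1265], [-0.9946, -0.0073, -0.1037, 0.4947], [0.1037, 0.0041, -0.9946, 1.3417], [0.0, 0.0, 0.0, 1.0]])]
wrist [('K', [[340.3965, 0.0, 320.219], [0.0, 340.3965, 193.3982], [0.0, 0.0, 1.0]]), ('mount', [[1.0, 0.0003, 0.0, -0.0], [-0.0003, 0.9532, 0.3024, -0.0792], [0.0001, -0.3024, 0.9532, -0.1453], [0.0, 0.0, 0.0, 1.0]])]
```

View pics/scene0.png

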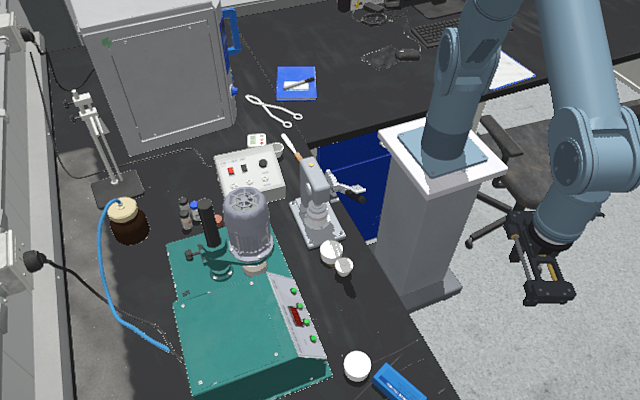

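View pics/top0.png

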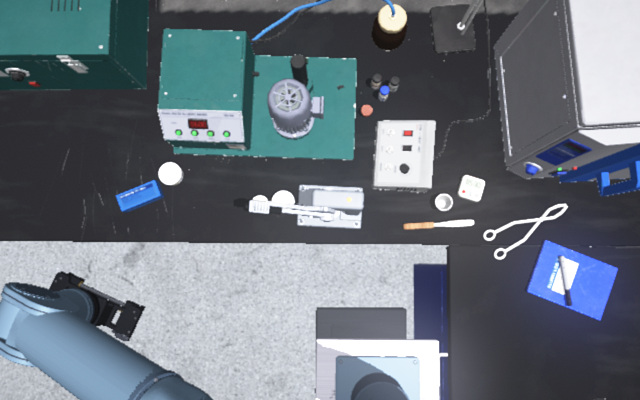

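View pics/wrist0.png

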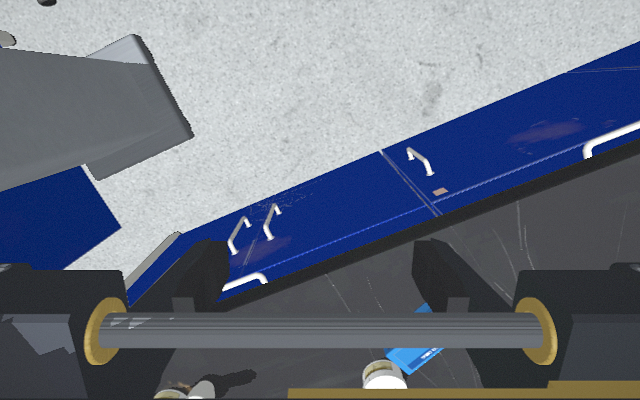

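The press is in the middle of the top view, about px (330,205), with its lever pointing left to about (240,203). I'll enlarge both views.

```bash
python3 - <<'E'
import cv2
a=cv2.imread('pics/top0.png')[175:240,225:375]; cv2.imwrite('pics/top0c.png',cv2.resize(a,None,fx=5.3,fy=5.3,interpolation=cv2.INTER_CUBIC))
a=cv2.imread('pics/scene0.png')[140:290,270:400]; cv2.imwrite('pics/scene0c.png',cv2.resize(a,None,fx=4,fy=4,interpolation=cv2.INTER_CUBIC))
E
```

```text
(no output)
```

View pics/top0c.png

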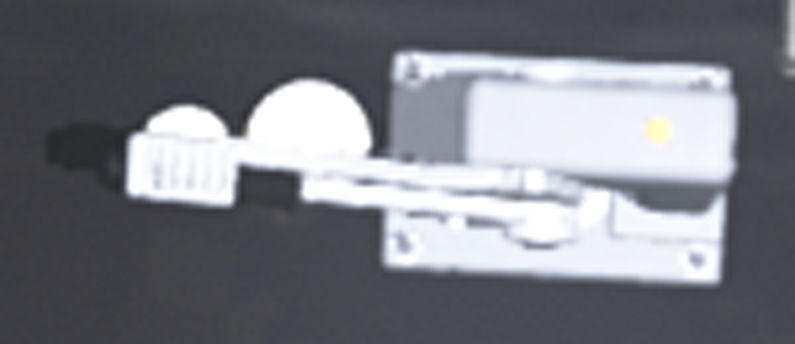

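View pics/scene0c.png

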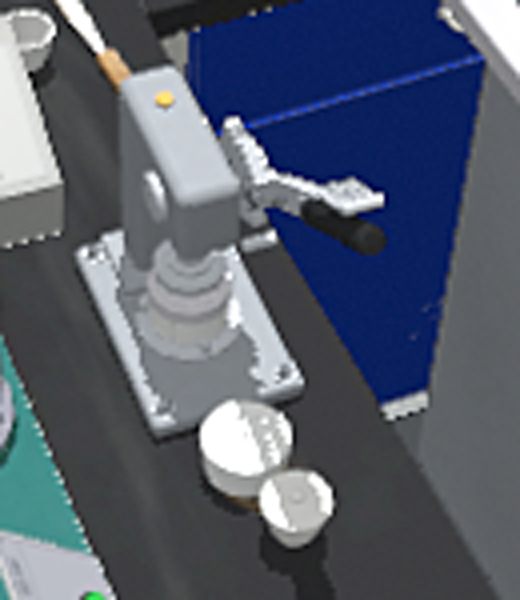

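```bash
cat > h.py <<'E'
import numpy as np
from scipy.optimize import least_squares
from scipy.spatial.transform import Rotation as R
def cam(n):
    d=np.load(f'{n}.npz'); return d['K'],d['camera_from_world']
def proj(c,P):
    K,T=c; p=T[:3,:3]@P+T[:3,3]; q=K@p; return q[:2]/q[2]
def world(pp,p):  # press frame->world
    x,y,psi=pp; c,s=np.cos(psi),np.sin(psi)
    return np.array([x+c*p[0]-s*p[1], y+s*p[0]+c*p[1], p[2]])
def lev(th,yl,zl,xl=0):  # point in lever frame -> press frame
    c,s=np.cos(th),np.sin(th)
    return np.array([-.037+xl,.005+c*yl-s*zl,.150+s*yl+c*zl])
E
python3 - <<'E'
from h import *
t=cam('top0');s=cam('scene0')
tp=lambda u,v:np.array([225+u/5.3,175+v/5.3]); sp=lambda u,v:np.array([270+u/4,140+v/4])
B=lambda x,y:(lambda th:np.array([x*.055,y*.085,.016]))
obs=[(t,tp(395,52),B(1,1)),(t,tp(735,68),B(1,-1)),(t,tp(720,282),B(-1,-1)),(t,tp(385,265),B(-1,1)),
(s,sp(158,432),B(1,1)),(s,sp(78,252),B(1,-1)),(s,sp(302,382),B(-1,1)),
(t,tp(58,147),lambda th:lev(th,.215,0)),(s,sp(371,238),lambda th:lev(th,.215,0)),
(t,tp(183,170),lambda th:lev(th,.185,.036)),
(t,tp(130,166),lambda th:lev(th,.206,.038)),
]
f=lambda v:np.concatenate([proj(c,world(v[:3],g(v[3])))-o for c,o,g in obs])
r=least_squares(f,[.6,.15,0,.55],loss='soft_l1');print(r.x);print(np.round(f(r.x).reshape(-1,2),1))
v=r.x
for n,p in [('paddle',lev(v[3],.185,.036)),('grip',lev(v[3],.215,0)),('shaft',lev(v[3],0,0))]:print(n,world(v[:3],p))
E
```

```text
[ 0.49606367  0.12735288 -0.05307738  0.53026162]
[[-1.  -0.9]
 [-1.3 -0.2]
 [-0.7  0.8]
 [-1.9  0.1]
 [-1.4 -1.4]
 [-0.8 -1.8]
 [ 0.9  0. ]
 [ 4.9  3.5]
 [ 0.9  7.5]
 [ 0.5 -0.4]
 [ 1.7 -0.7]]
paddle [0.46688199 0.27549718 0.27462172]
grip [0.46922094 0.31952266 0.2587382 ]
shaft [0.45938103 0.13430878 0.15      ]
```

The base corners fit to within 2 px. The grip end misses by 5–8 px, so I want a closer wrist view before touching anything. First I'll check reachability for both viewing and pressing.

```bash
cat >> h.py <<'E'
def rot(xaxis,zaxis):
    z=np.array(zaxis,float);z/=np.linalg.norm(z);x=np.array(xaxis,float);x-=z*(x@z);x/=np.linalg.norm(x)
    return np.column_stack([x,np.cross(z,x),z])
def quat(M): 
    q=R.from_matrix(M).as_quat(); return np.array([q[3],q[0],q[1],q[2]])
E
python3 - <<'E'
from h import *
from rig import robot,observe,imaging
Tm=np.load('wrist0.npz')['mount'];K=np.load('wrist0.npz')['K']
pp=(.496,.127,-.053)
pts=[world(pp,lev(.53,.185,.036)),world(pp,lev(.53,.215,0)),world(pp,lev(.53,0,0))]
for tilt in (0,.3,.6,.8):
  for xx in (.3,.38,.44):
   for zz in (.3,.36,.42):
    M=rot([0,1,0],[np.sin(tilt),0,-np.cos(tilt)]);p=[xx,.24,zz]
    q=robot.solve_ik(p,quat(M))
    if q is None: continue
    uv=[]
    for P in pts:
        c=Tm[:3,:3].T@(M.T@(P-p)-Tm[:3,3]);u=K@c;uv.append(np.round(np.r_[u[:2]/u[2]]).astype(int).tolist()+[round(c[2],2)])
    print(tilt,xx,zz,uv,np.round(q,2))
print('press')
for a,sh in ((.53,0),(.53,.06),(.2,0),(0,0),(-.28,-.0)):
  for k in (0,.5,1):
    t=a*k; pad=world(pp,lev(a,.187,.030))
    M=rot([np.cos(-.053),np.sin(-.053),0],[0,np.sin(t),-np.cos(t)])
    n=-M[:,2]
    q=robot.solve_ik(pad+n*sh,quat(M));print(a,k,sh,np.round(pad,3),None if q is None else np.round(q,2))
E
```

```text
0 0.3 0.3 [[371, 456, np.float64(0.24)], [427, 436, np.float64(0.25)], [218, 326, np.float64(0.35)]] [-0.83 -0.01  0.04  2.11  0.    1.04  0.78]
0 0.3 0.36 [[361, 384, np.float64(0.29)], [407, 371, np.float64(0.31)], [232, 293, np.float64(0.41)]] [-0.84 -0.07  0.05  2.02  0.    1.2   0.77]
0 0.3 0.42 [[354, 335, np.float64(0.35)], [394, 327, np.float64(0.37)], [243, 267, np.float64(0.47)]] [-0.86 -0.11  0.06  1.91  0.01  1.34  0.77]
0 0.38 0.3 [[376, 364, np.float64(0.21)], [438, 348, np.float64(0.23)], [211, 257, np.float64(0.33)]] [-0.71  0.12  0.05  1.97 -0.01  1.05  0.91]
0 0.38 0.36 [[365, 305, np.float64(0.27)], [414, 296, np.float64(0.29)], [227, 232, np.float64(0.39)]] [-0.73  0.06  0.07  1.89 -0.    1.19  0.91]
0 0.38 0.42 [[357, 267, np.float64(0.33)], [399, 261, np.float64(0.34)], [239, 213, np.float64(0.44)]] [-0.74  0.02  0.08  1.78 -0.    1.33  0.91]
0 0.44 0.3 [[382, 280, np.float64(0.19)], [448, 269, np.float64(0.21)], [204, 198, np.float64(0.31)]] [-0.64  0.21  0.06  1.86 -0.01  1.07  0.99]
0 0.44 0.36 [[368, 236, np.float64(0.25)], [421, 230, np.float64(0.27)], [222
[... 4030 characters left out ...]
  0.19  0.36  1.96 -0.71  1.    0.12]
0.2 0 0 [0.469 0.311 0.217] [-0.92  0.43  0.33  1.81 -0.16  0.93 -0.57]
0.2 0.5 0 [0.469 0.311 0.217] [-0.84  0.39  0.29  1.86 -0.25  0.87 -0.47]
0.2 1 0 [0.469 0.311 0.217] [-0.77  0.37  0.25  1.9  -0.36  0.81 -0.35]
0 0 0 [0.469 0.321 0.18 ] [-0.91  0.48  0.31  1.83 -0.19  0.86 -0.57]
0 0.5 0 [0.469 0.321 0.18 ] [-0.91  0.48  0.31  1.83 -0.19  0.86 -0.57]
0 1 0 [0.469 0.321 0.18 ] [-0.91  0.48  0.31  1.83 -0.19  0.86 -0.57]
-0.28 0 -0.0 [0.469 0.322 0.127] [-0.89  0.56  0.28  1.85 -0.21  0.76 -0.55]
-0.28 0.5 -0.0 [0.469 0.322 0.127] [-0.98  0.61  0.33  1.79 -0.11  0.87 -0.68]
-0.28 1 -0.0 [0.469 0.322 0.127] [-1.06  0.67  0.38  1.71 -0.03  0.98 -0.77]
```

```bash
cat >> h.py <<'E'
def shot(n):
    import cv2
    from rig import observe,imaging
    s=observe(); d=imaging.get_image(n.rstrip('0123456789')); cv2.imwrite(f'pics/{n}.png',d['image'][:,:,::-1])
    if 'mount' in d:
        w,x,y,z=s['ee_rot'];T=np.eye(4);T[:3,:3]=R.from_quat([x,y,z,w]).as_matrix();T[:3,3]=s['tcp_pos']
        C=np.linalg.inv(T@d['mount'])
    else: C=d['camera_from_world']
    np.savez(n+'.npz',K=d['K'],camera_from_world=C); return s
E
python3 - <<'E'
from h import *
from rig import robot,set_gripper,observe
M=rot([0,1,0],[np.sin(.6),0,-np.cos(.6)])
robot.move_ptp([.38,.24,.42],quat(M))
set_gripper(0.0)
s=shot('wrist1');print(s['time_s'],s['tcp_pos'],s['grip_width'],s['wrist_force'])
E
```

```text
2.975 [0.38000207 0.240025   0.42000637] 0.00011348113907692827 [0.01767289 0.12347489 0.54977536]
```

View pics/wrist1.png

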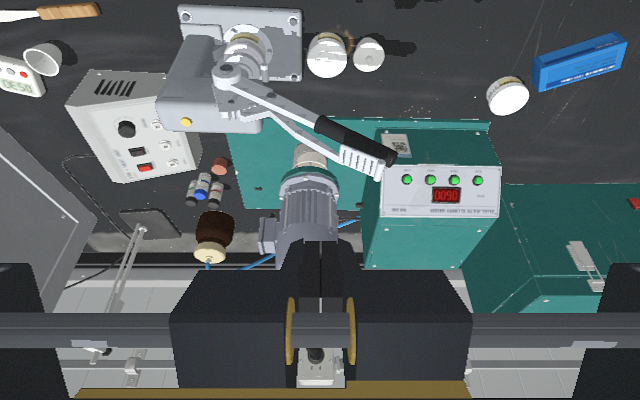

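The wrist view shows the lever from the side. The shaft boss is near (228,76), the grip runs to about (395,158), and the paddle is near (365,163). I'll enlarge it.

```bash
python3 - <<'E'
import cv2
a=cv2.imread('pics/wrist1.png')
b=a[55:190,205:405]; cv2.imwrite('pics/wrist1c.png',cv2.resize(b,None,fx=4,fy=4,interpolation=cv2.INTER_CUBIC))
b=a[0:140,150:310]; cv2.imwrite('pics/wrist1d.png',cv2.resize(b,None,fx=4,fy=4,interpolation=cv2.INTER_CUBIC))
E
```

```text
(no output)
```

View pics/wrist1c.png

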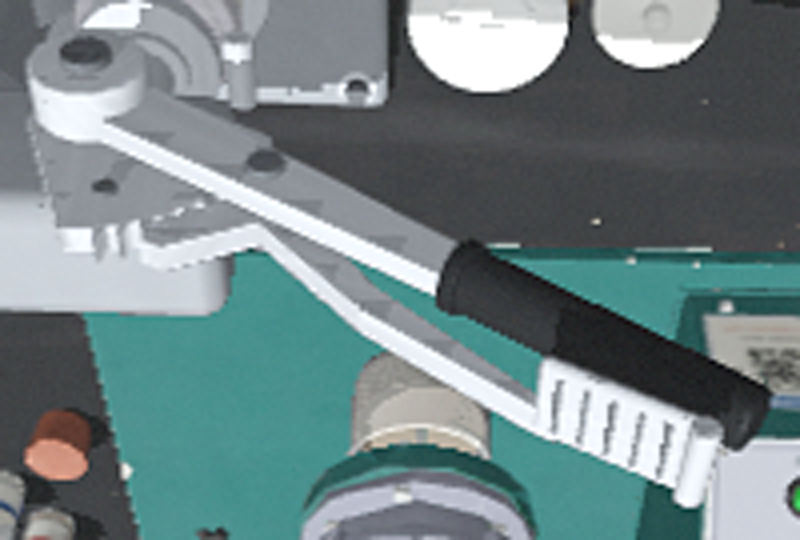

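View pics/wrist1d.png

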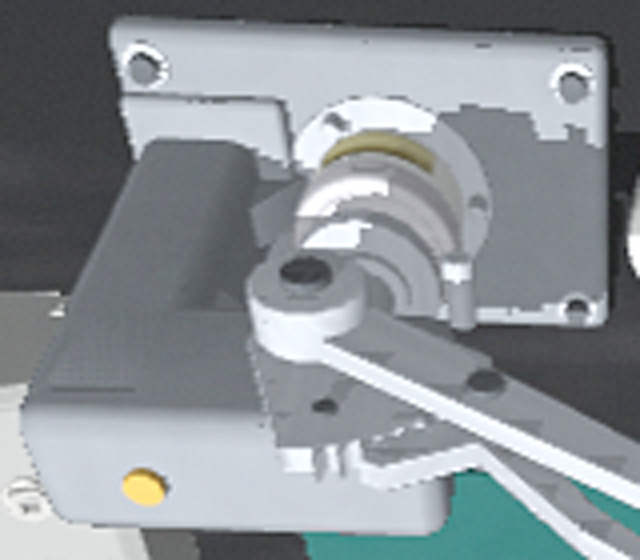

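```bash
cat > fit.py <<'E'
from h import *
t=cam('top0');s=cam('scene0');w=cam('wrist1')
tp=lambda u,v:np.array([225+u/5.3,175+v/5.3]); sp=lambda u,v:np.array([270+u/4,140+v/4])
w1=lambda u,v:np.array([205+u/4,55+v/4]);w2=lambda u,v:np.array([150+u/4,v/4])
B=lambda x,y:(lambda th,f:np.array([x*.055,y*.085,.016]))
def pad(th,f,dy,dx=0,dz=0):
    c=np.array([.185,.036])*(1-f)+np.array([.189,.016])*f; a=-.16*f
    return lev(th,c[0]+dy*np.cos(a)-dz*np.sin(a),c[1]+dy*np.sin(a)+dz*np.cos(a),dx)
obs=[(t,tp(395,52),B(1,1)),(t,tp(735,68),B(1,-1)),(t,tp(720,282),B(-1,-1)),(t,tp(385,265),B(-1,1)),
(s,sp(158,432),B(1,1)),(s,sp(78,252),B(1,-1)),(s,sp(302,382),B(-1,1)),
(w,w2(113,22),B(-1,-1)),(w,w2(607,38),B(-1,1)),(w,w2(607,322),B(1,1)),
(t,tp(58,147),lambda th,f:lev(th,.215,0)),(s,sp(371,238),lambda th,f:lev(th,.215,0)),
(w,w1(754,421),lambda th,f:lev(th,.215,0)),(w,w1(455,272),lambda th,f:lev(th,.130,0)),
(t,tp(183,170),lambda th,f:pad(th,f,0)),(w,w1(620,430),lambda th,f:pad(th,f,0)),
(w,w1(542,395),lambda th,f:pad(th,f,-.021)),(w,w1(702,462),lambda th,f:pad(th,f,.021,0,.003)),
]
f=lambda v:np.concatenate([proj(c,world(v[:3],g(v[3],v[4])))-o for c,o,g in obs])
r=least_squares(f,[.5,.13,0,.55,.1],loss='soft_l1',bounds=([0,0,-.3,.4,0],[1,1,.3,.7,1]));v=r.x
if __name__=='__main__':
    print(v);print(np.round(f(v).reshape(-1,2),1).tolist())
    print('pad',world(v[:3],pad(v[3],v[4],0)),'grip',world(v[:3],lev(v[3],.215,0)))
E
python3 fit.py
```

```text
[ 0.49548825  0.12771407 -0.04737356  0.60952366  0.84617407]
[[-1.2, -0.6], [-1.5, -0.1], [-0.7, 0.8], [-1.9, 0.5], [-0.9, -1.3], [-0.7, -1.6], [1.2, -0.1], [-3.5, 0.0], [-0.1, 2.3], [-0.4, 1.8], [7.9, 3.8], [0.5, 0.1], [0.9, 1.0], [2.0, 1.4], [-0.6, 0.3], [0.1, -2.1], [-0.6, -1.3], [-0.8, 0.2]]
pad [0.46556399 0.27783925 0.27348713] grip [0.46711457 0.31054582 0.27308255]
```

```bash
python3 - <<'E'
from fit import *
import cv2
K,T=s; u=np.array([345,280,1.]);d=T[:3,:3].T@np.linalg.inv(K)@u;C=-T[:3,:3].T@T[:3,3];P=C-d*C[2]/d[2];print('shadow',P,proj(t,P))
# fits with f fixed
idx=[i for i in range(len(obs)) if i!=10]
for fx in (0,.25,.5,.75):
    g=lambda q:np.concatenate([proj(obs[i][0],world(q[:3],obs[i][2](q[3],fx)))-obs[i][1] for i in idx])
    r=least_squares(g,[.5,.13,0,.55],loss='soft_l1');q=r.x;print(fx,q,r.cost);print(np.round(g(q)[20:].reshape(-1,2),1).tolist(),world(q[:3],pad(q[3],fx,0)))
    im=cv2.imread('pics/wrist1.png');im=cv2.resize(im[55:190,205:405],None,fx=4,fy=4)
    def L(P,c):
        pts=[((proj(w,world(q[:3],p))-[205,55])*4).astype(int) for p in P]
        cv2.polylines(im,[np.array(pts)],False,c,1)
    L([pad(q[3],fx,a,b) for a,b in((-.021,-.012),(.021,-.012),(.021,.012),(-.021,.012),(-.021,-.012))],(0,0,255))
    L([lev(q[3],a,0) for a in(0,.215)],(0,255,255))
    for y in (.13,.172,.215): L([lev(q[3],y,.009*np.sin(a),.009*np.cos(a)) for a in np.linspace(0,6.28,40)],(255,0,255))
    cv2.imwrite(f'pics/ov{int(fx*100)}.png',im)
E
```

```text
shadow [0.50386434 0.33160001 0.        ] [253.05004367 203.48182195]
0 [ 0.49582461  0.12843398 -0.05258012  0.5341871 ] 50.447761655445
[[1.2, 7.5], [8.6, -8.0], [7.9, -2.9], [0.2, -0.2], [-1.8, -0.1], [-1.8, -0.2], [-3.4, 3.1]] [0.4665435  0.27607414 0.27517577]
0.25 [ 0.49570844  0.12847187 -0.05106186  0.56214559] 38.17862485732244
[[1.0, 4.9], [6.3, -4.6], [6.2, -1.2], [0.2, -0.1], [-1.8, -0.2], [-2.0, -0.1], [-3.2, 2.9]] [0.46620101 0.27602425 0.27536804]
0.5 [ 0.49546361  0.12843491 -0.0484649   0.58821401] 26.42512110155808
[[0.9, 2.3], [3.8, -1.7], [4.3, 0.1], [0.1, 0.2], [-1.5, -0.6], [-1.9, -0.3], [-2.8, 2.2]] [0.46558717 0.2762005  0.27539209]
0.75 [ 0.4953254   0.12803619 -0.04537779  0.60580513] 17.89833374287883
[[0.8, 0.4], [1.7, 0.1], [2.6, 0.9], [-0.3, 0.5], [-0.6, -1.8], [-1.1, -1.2], [-1.5, 0.6]] [0.46505833 0.27714902 0.27431466]
```

View pics/ov0.png

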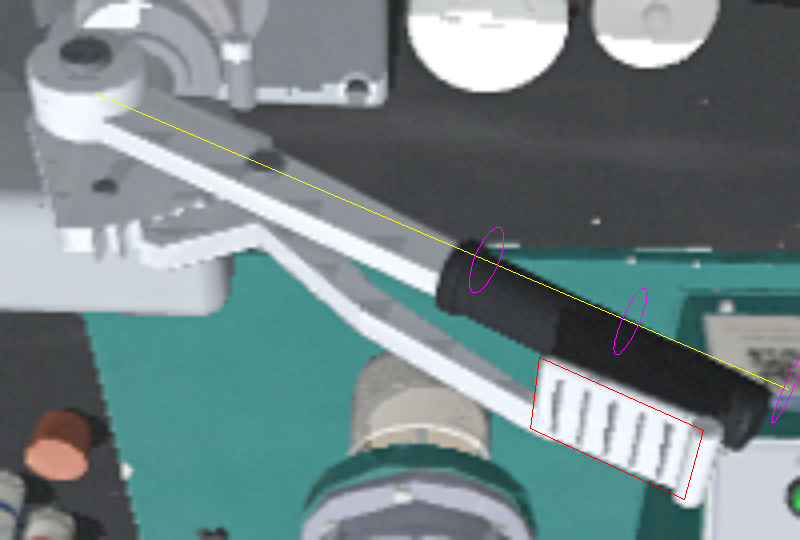

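View pics/ov75.png

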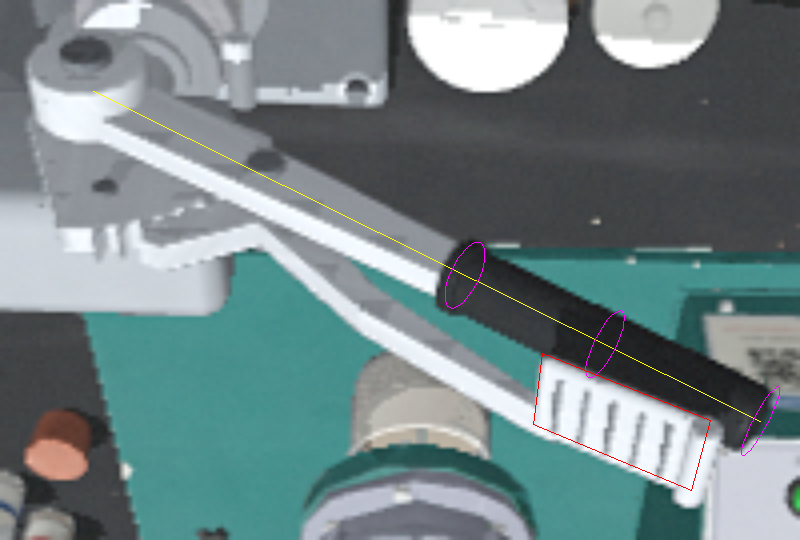

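With the pawl resting on a tooth (f≈0.75 of full press) and the lever at about 0.606 rad, the overlay sits on both grip and paddle. The face centre is near (0.465, 0.277, 0.274). Next I'll move over it, square to the face, and feel for contact.

```bash
cat >> h.py <<'E'
PP=(.4953,.1280,-.0465)
def pad(th,f,dy,dx=0,dz=0):
    c=np.array([.185,.036])*(1-f)+np.array([.189,.016])*f; a=-.16*f
    return lev(th,c[0]+dy*np.cos(a)-dz*np.sin(a),c[1]+dy*np.sin(a)+dz*np.cos(a),dx)
def tool(t,psi=PP[2]):
    zc=np.array([-np.sin(psi)*np.sin(t),np.cos(psi)*np.sin(t),-np.cos(t)])
    return rot([np.cos(psi),np.sin(psi),0],zc)
E
python3 - <<'E'
from h import *
from rig import robot,observe
th=.606; M=tool(.46)
p=world(PP,pad(th,.7,.002)); n=-M[:,2]
robot.move_ptp(p+n*.05,quat(M))
robot.move_l(p+n*.015,feed=.1)
robot.pause(.2);s=observe();print(s['time_s'],s['wrist_force'])
c=robot.move_l(p-n*.008,feed=.025,contact_N=1.2)
s2=observe();print(c,s2['time_s'],s2['wrist_force']-s['wrist_force'],'offset along n',(s2['tcp_pos']-p)@n,s2['tcp_pos'])
shot('wrist2');shot('scene2');shot('top2')
E
python3 - <<'E'
import cv2
a=cv2.imread('pics/scene2.png')[140:290,250:430]
b=cv2.imread('pics/top2.png')[150:260,210:380]
cv2.imwrite('pics/scene2c.png',cv2.resize(a,None,fx=4,fy=4,interpolation=cv2.INTER_CUBIC))
cv2.imwrite('pics/top2c.png',cv2.resize(b,None,fx=4,fy=4,interpolation=cv2.INTER_CUBIC))
E
```

```text
4.9417 [-0.45542395  0.0375951   0.38815039]
True 5.5917 [ 0.96400116 -0.56503111  1.29962959] offset along n -0.001694360929990919 [0.46486729 0.27890266 0.27447244]
```

View pics/wrist2.png

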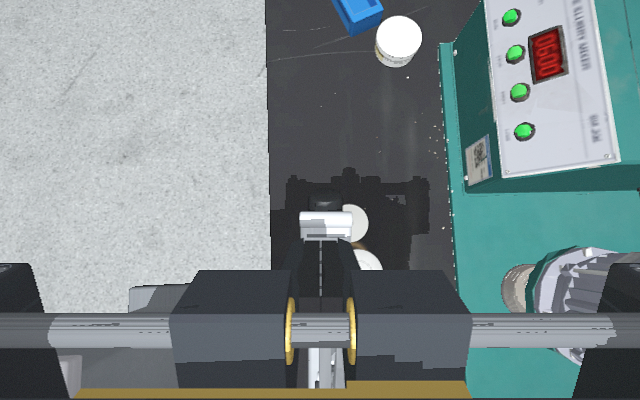

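View pics/scene2c.png

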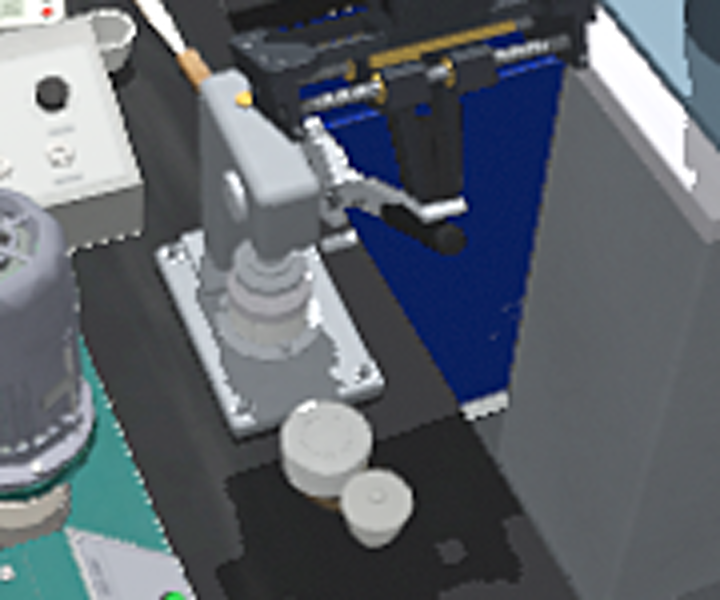

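View pics/top2c.png

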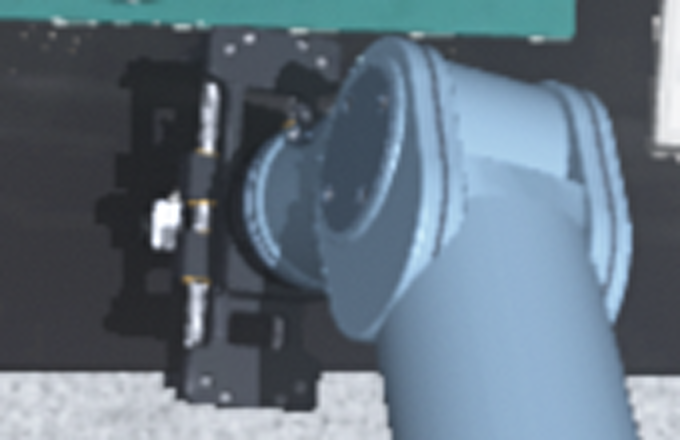

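The fingertip met the paddle 1.7 mm below the predicted face, centred on it to about 3 mm with the lip just beyond. Next I'll press the pawl out with the lever angle held, then look at the forces.

```bash
python3 - <<'E'
from h import *
from rig import robot,observe
th=.606
s=observe();print(s['time_s'],s['wrist_force'])
M=tool(.45); n=-M[:,2]
for dz in (.003,.001,-.001):
    c=robot.move_l(world(PP,pad(th,1,.002,.0015,dz)),frame=quat(M),feed=.02)
    s=observe();print(dz,s['time_s'],s['wrist_force'],s['wrist_force']@n)
shot('scene3')
E
python3 - <<'E'
import cv2
a=cv2.imread('pics/scene3.png')[140:290,250:430]
cv2.imwrite('pics/scene3c.png',cv2.resize(a,None,fx=4,fy=4,interpolation=cv2.INTER_CUBIC))
E
```

```text
5.7417 [0.00876097 0.21135098 1.60779794]
0.003 6.0583 [-1.00363565  0.50412619  0.92717575] 0.6361243364636592
0.001 6.3083 [0.63240697 0.02704262 1.71895209] 1.523289146083162
-0.001 6.5583 [0.64244198 0.44984006 2.53811824] 2.0769985103820217
```

View pics/scene3c.png

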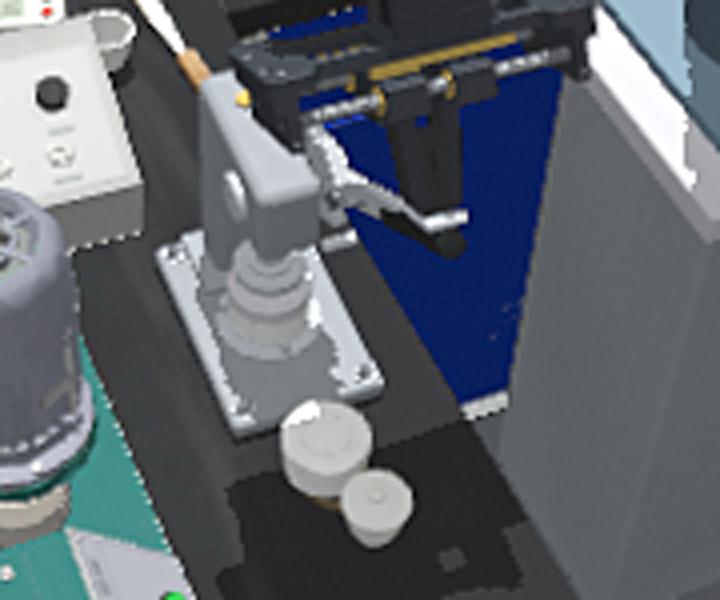

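```bash
python3 - <<'E'
from h import *
from rig import robot,observe
th=.606
M=tool(.45); n=-M[:,2]
for dz in (-.003,-.005,-.007,-.009):
    c=robot.move_l(world(PP,pad(th,1,.002,.0015,dz)),frame=quat(M),feed=.02)
    robot.pause(.1)
    s=observe();print(dz,s['time_s'],s['wrist_force'],s['wrist_force']@n)
    if s['wrist_force']@n>6: break
E
```

```text
-0.003 6.9583 [0.47995621 1.13944576 2.79931218] 2.0158445906057003
-0.005 7.3083 [1.13561747 1.05564976 4.43294661] 3.5099983951015568
-0.007 7.6583 [0.43121009 0.54844994 3.09025311] 2.5355920298719834
-0.009 8.0083 [0.20535646 1.2169894  2.84044047] 2.0247381151739434
```

The force plateaus at 2–3.5 N, which fits the paddle being down and the lever starting to yield. I'll follow the arc and watch the force.

```bash
cat > arc.py <<'E'
from h import *
from rig import robot,observe
import sys
def go(ths,feed=.05,dz=0,lim=15):
    for th in ths:
        t=max(th-.16,-.36); M=tool(t); n=-M[:,2]
        c=robot.move_l(world(PP,pad(th,1,.002,.0015,dz)),frame=quat(M),feed=feed,contact_N=lim)
        s=observe();print(round(th,3),c,round(s['time_s'],2),np.round(s['wrist_force'],1),round(s['wrist_force']@n,1))
        if c: return True
    return False
E
python3 - <<'E'
from arc import *
go([.54,.50,.46,.42,.38],feed=.04)
shot('scene4');shot('wrist4')
E
python3 - <<'E'
import cv2
a=cv2.imread('pics/scene4.png')[140:290,250:430]
cv2.imwrite('pics/scene4c.png',cv2.resize(a,None,fx=4,fy=4,interpolation=cv2.INTER_CUBIC))
E
```

```text
0.54 False 8.27 [-0.2  0.5  2.2] 1.9
0.5 False 8.61 [-0.7  1.1  2. ] 1.5
0.46 False 8.95 [-0.4  0.9  1.8] 1.5
0.42 False 9.29 [-0.1  1.2  1.7] 1.3
0.38 False 9.63 [-0.8  0.5  1.8] 1.7
```

View pics/scene4c.png

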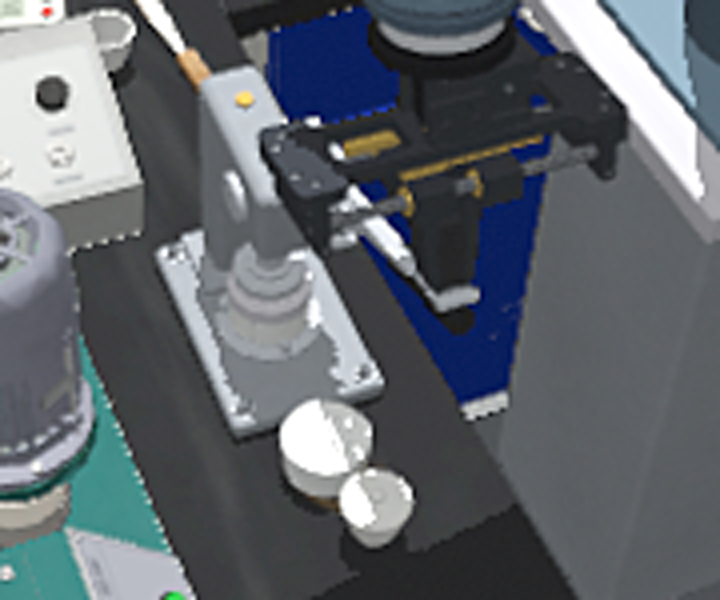

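View pics/wrist4.png

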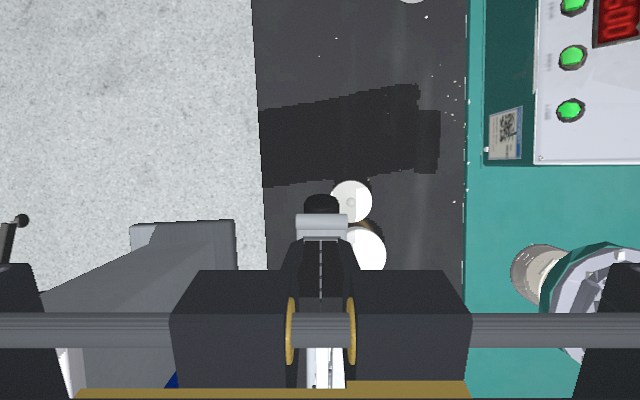

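The lever is following well past the 0.12 lock range, the force is low, and the tip is centred on the paddle. I'll carry on down.

```bash
python3 - <<'E'
from arc import *
if not go(np.arange(.33,-.21,-.06),feed=.05):
    go([-.24,-.27],feed=.03)
E
```

```text
0.33 False 10.07 [-0.2  1.6  2.1] 1.8
0.27 False 10.46 [-1.2  0.4  1.3] 1.2
0.21 False 10.84 [-0.2  1.5  0.5] 0.5
0.15 False 11.22 [-0.7  0.4  1.2] 1.2
0.09 False 11.61 [-0.2  1.3  2.1] 2.2
0.03 False 11.99 [-0.7  1.3  1.5] 1.7
-0.03 False 12.38 [-1.4  1.8  1.1] 1.4
-0.09 False 12.76 [-0.4  0.9  2. ] 2.1
-0.15 False 13.14 [-0.   0.9  2.9] 3.0
-0.21 False 13.53 [0.1 1.9 2.6] 3.1
-0.24 False 13.87 [-0.4  2.3  3.8] 4.4
-0.27 False 14.21 [0.5 2.5 4. ] 4.6
```

```bash
python3 - <<'E'
from arc import *
M=tool(-.36);n=-M[:,2]
for dz in (0,-.002,-.004,-.006,-.008,-.010,-.012):
    c=robot.move_l(world(PP,pad(-.28,1,.002,.0015,dz)),frame=quat(M),feed=.02,contact_N=15)
    robot.pause(.1);s=observe();F=s['wrist_force']
    print(dz,c,round(s['time_s'],2),np.round(F,1),round(F@n,1),np.round((s['tcp_pos']-world(PP,pad(-.28,1,.002,.0015,0)))@n*1e3,1))
    if c or F@n>15: break
shot('scene5');shot('wrist5')
E
python3 - <<'E'
import cv2
a=cv2.imread('pics/scene5.png')[140:290,250:430]
cv2.imwrite('pics/scene5c.png',cv2.resize(a,None,fx=4,fy=4,interpolation=cv2.INTER_CUBIC))
E
```

```text
0 False 14.56 [0.1 3.5 6.1] 7.0 0.4
-0.002 False 14.91 [-2.3  3.9 11.4] 12.0 -0.7
-0.004 False 15.26 [-3.1  5.3 17.9] 18.6 -1.7
```

View pics/scene5c.png

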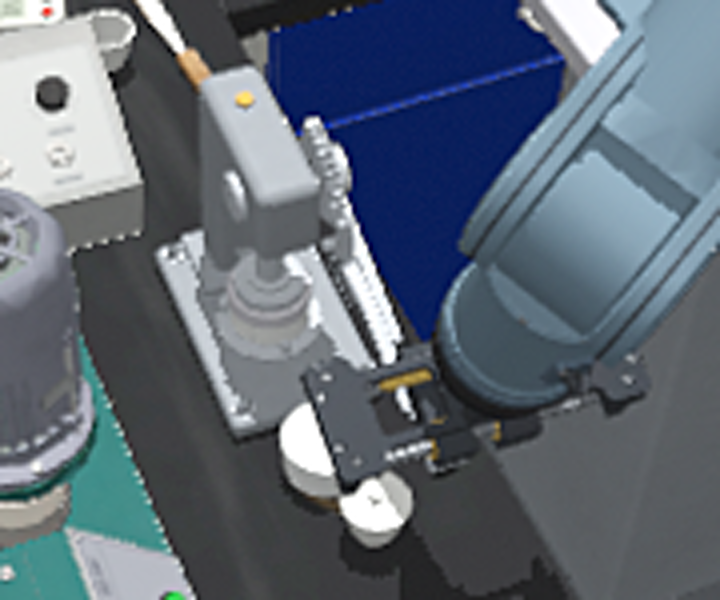

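View pics/wrist5.png

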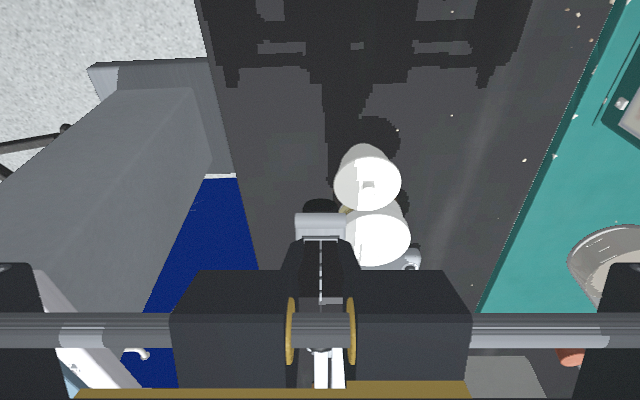

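```bash
python3 - <<'E'
from arc import *
M=tool(-.36);n=-M[:,2]
for dz in (-.006,-.008,-.010):
    c=robot.move_l(world(PP,pad(-.28,1,.002,.0015,dz)),frame=quat(M),feed=.02)
    robot.pause(.15);s=observe();F=s['wrist_force']
    print(dz,c,round(s['time_s'],2),np.round(F,1),round(F@n,1),np.round((s['tcp_pos']-world(PP,pad(-.28,1,.002,.0015,0)))@n*1e3,2))
    if F@n>30: break
E
```

```text
-0.006 False 15.76 [-5.   6.4 24.2] 24.8 -2.74
-0.008 False 16.16 [-7.   8.6 30.4] 31.3 -3.79
```

The force rises linearly to 31 N with only about 1 mm of motion per 6 N, which looks like the stop. Next I'll come straight off along the face normal and check the result.

```bash
python3 - <<'E'
from arc import *
M=tool(-.36);n=-M[:,2]
p=world(PP,pad(-.28,1,.002,.0015,0))
robot.move_l(p+n*.07,frame=quat(M),feed=.08)
s=observe();print(s['time_s'],s['wrist_force'])
robot.move_l(p+n*.07+np.array([0,.03,.15]),feed=.2)
M=rot([0,1,0],[np.sin(.6),0,-np.cos(.6)])
robot.move_ptp([.36,.24,.42],quat(M))
s=shot('wrist6');shot('scene6');shot('top6');print(s['time_s'],s['tcp_pos'],s['wrist_force'])
E
python3 - <<'E'
import cv2
a=cv2.imread('pics/scene6.png')[140:290,250:430]
cv2.imwrite('pics/scene6c.png',cv2.resize(a,None,fx=4,fy=4,interpolation=cv2.INTER_CUBIC))
E
```

```text
17.2833 [-0.44756974  0.1104221  -0.08783264]
19.3083 [0.36049181 0.23999529 0.41957517] [-0.26696321  0.30092238 -0.03191406]
```

View pics/wrist6.png

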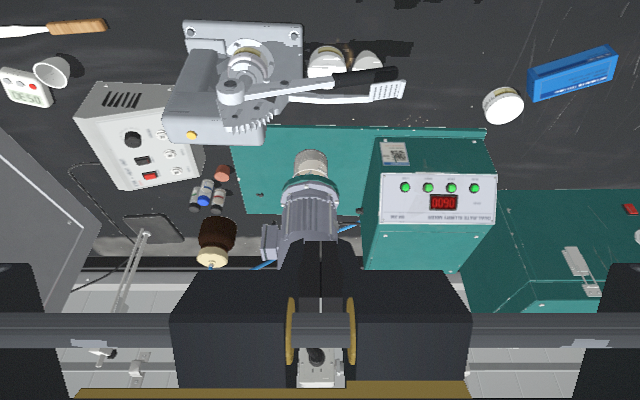

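View pics/scene6c.png

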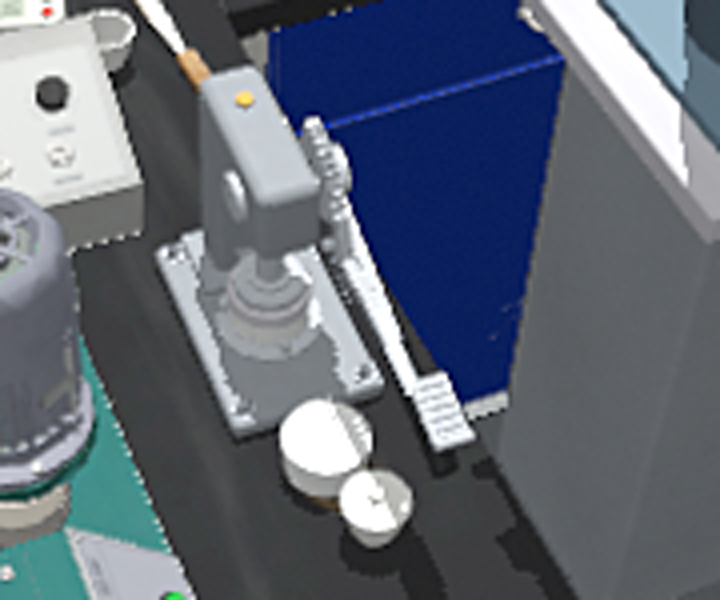

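The lever is down and the paddle has sprung back, sitting clear of the grip at about (388,90) in the wrist view. I'll fit the lever angle to see whether it reached the stop.

```bash
python3 - <<'E'
from h import *
import cv2
w=cam('wrist6')
for name,th,fx in (('a',-.28,0),('b',-.22,0)):
    im=cv2.imread('pics/wrist6.png')[35:135,210:410];im=cv2.resize(im,None,fx=4,fy=4,interpolation=cv2.INTER_CUBIC)
    def L(P,c):
        cv2.polylines(im,[np.array([((proj(w,world(PP,p))-[210,35])*4).astype(int) for p in P])],False,c,1)
    L([pad(th,fx,a,b) for a,b in((-.021,-.012),(.021,-.012),(.021,.012),(-.021,.012),(-.021,-.012))],(0,0,255))
    L([lev(th,a,0) for a in(0,.215)],(0,255,255))
    for y in (.13,.172,.215): L([lev(th,y,.009*np.sin(a),.009*np.cos(a)) for a in np.linspace(0,6.28,40)],(255,0,255))
    cv2.imwrite(f'pics/ov6{name}.png',im)
for n,r in (('wrist1',(slice(0,100),slice(180,300))),('wrist6',(slice(10,110),slice(180,300)))):
    cv2.imwrite(f'pics/{n}lid.png',cv2.resize(cv2.imread(f'pics/{n}.png')[r],None,fx=5,fy=5,interpolation=cv2.INTER_CUBIC))
E
```

```text
(no output)
```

View pics/ov6a.png

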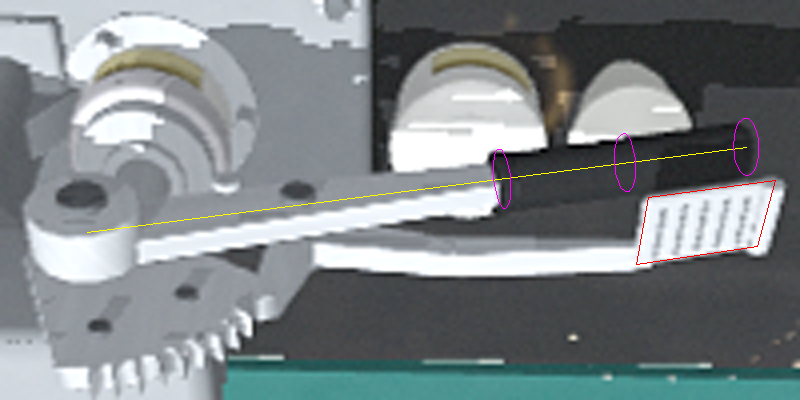

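View pics/ov6b.png

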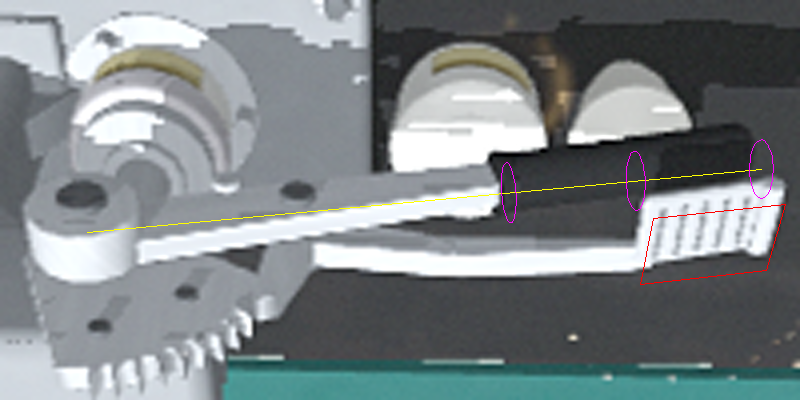

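View pics/wrist6lid.png

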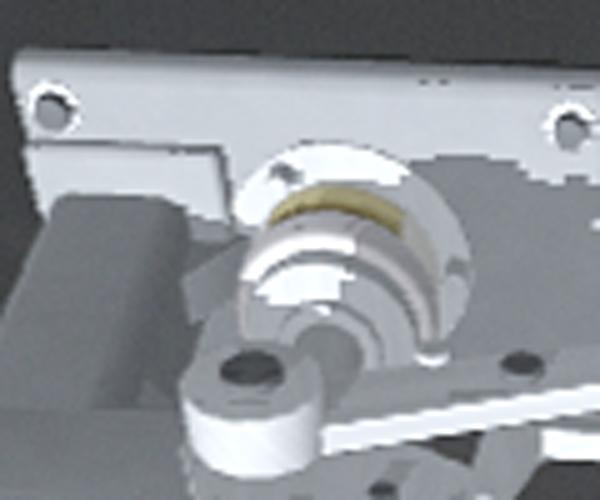

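View pics/top6.png

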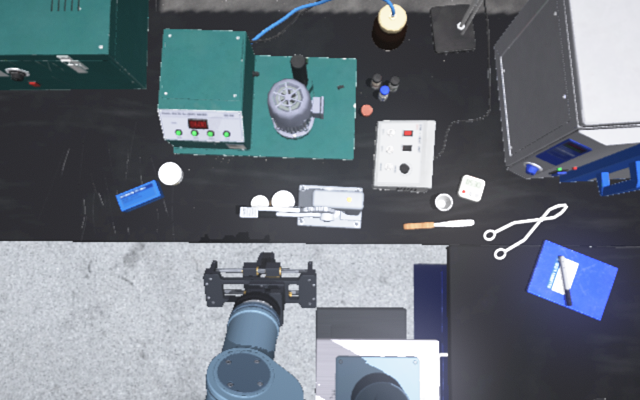

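```bash
python3 - <<'E'
from rig import robot,observe
robot.sign_off();print(observe()['time_s'])
E
```

```text
the job is handed in; nothing more can be done
the job is handed in; nothing more can be done
```

The lever is down at its stop, the paddle has sprung back, and I've handed the job in. I pressed the release paddle with the shut fingertips and followed the lever's arc from about 0.61 rad down to -0.28 rad. I pushed against the stop with about 31 N, then backed straight off. The last clock reading before handing in was 19.3 s.

**What the last checks showed:**
- **Lever:** in the final wrist picture it matches the model drawn at -0.28 rad to within about 2 px. The same model drawn at -0.22 rad clearly misses.
- **Paddle:** it stands at its rest height above the grip, so the pawl is back in.
- **Other things:** the closed tin and the crucible by the lever look unmoved in the top picture, as do the open crucible and the spatula. I judged these by eye, without measuring. The wrist force was back near zero, with the arm clear of everything.

**Not confirmed directly, or not as expected:**
- **Lid:** I couldn't measure its travel. That it is home is inferred from the lever angle and the stop force.
- **Pawl:** I couldn't see it come out of the teeth. The lever moved far past the 0.12 rad it gives while locked and never locked on the way down.
- **Forces on the way down:** I read about 1–3 N, where about 4 N was stated (7 N below level).
- **Start of the lever fit:** my reading of the grip end in the first top picture was about 8 px off the final fit, so I relied on the wrist view instead.

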